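# Zero the bench thickness gauge on a sample board

## Task

Turn the black knob of the bench gauge clockwise until you feel the jaw nip the upright sample board lightly against the sprung pad, about 7 N and never hard enough to dent it (16 N). Then, leaving the knob where it is, turn the dial ring underneath it until its pointer stands at the fixed mark on the far side of the rim, and let go. Leave everything else on the table where it is.

Things in the scene. Friction and masses are not known exactly. Their poses are not given: they have to be found in the camera images.
- gauge: The bench gauge, fixed to the table: dark steel base plate 100 x 240 x 12 mm (x, y, z), from y = -48 to +192 mm in its frame, with a round grey column (58 mm across) at its origin. The origin lies at table height on the vertical axis of knob and dial; x points to the mark, y is the way the jaw closes. Its place and yaw vary.
- knob (a point): On the axis of the black round knob (the handwheel), 15 mm below its top. Knob: 40 mm across, from 86 to 120 mm above the table; take it from above. The wider dial ring lies just below it (top at 82 mm), so keep fingertips at 88 mm or higher when holding the knob.
- handwheel (a joint): Turn of the knob in rad, 0 at the start, growing clockwise seen from above, at most 1.9. Each rad moves the jaw 20 mm along the gauge's +y. Turning takes about 0.22 N m; each newton of the jaw on the board adds 0.02 N m. It stays where it is left. The board is nipped at an unmeasured turn between 0.55 and 1.25 rad, to be felt as a rise of the torque.
- jaw: Sliding steel jaw, 70 wide, 18 thick, 40 mm high. Its frame is the gauge's at the start and moves along y; its pressing face is at y = +66 mm, 12 to 52 mm above the table. Facing it is a like pad on springs, on a tailstock locked at another spot each time (12 mm range). The pad gives way at 4 N, then takes 1.5 N per mm (30 N per rad of knob) over 12 mm.
- board: Sample board, loose pale wood 110 x 20 x 45 mm (x, y, z), standing on edge on the base plate (12 mm above the table) between jaw and pad with play on both sides. Origin at the centre of its underside, y across its thickness. It stays standing there; the gripper need not touch it.
- pointer (a point): Tip of the pointer, a dark blade 5 mm wide on the dial's rim, reaching from 32 to 44 mm from the axis, 66 to 80 mm above the table; this point is its outer end, 73 mm above the table. Once the board is nipped it stands 0.4 to 1.6 rad short of the mark, so the dial has to be turned on clockwise.
- dial (a joint): Turn of the dial on the knob in rad, clockwise positive. Aluminium ring 64 mm across, 60 to 82 mm above the table, on the knob's axis and under it. It goes round with the knob, and turns on it by itself against 0.05 N m without moving the knob. Grip it across its rim, astride the knob, fingertips 64 to 70 mm above the table, clear of blade and mark; or push the blade.
- mark (a point): Where the pointer's tip belongs: 44 mm from the axis on the gauge's +x side, 73 mm above the table. Just outside it is the mark itself, a thin upright aluminium fin (46 to 64 mm from the axis, up to 78 mm above the table) on a dark post.
- tape: Bystander: brown cardboard ring 84 mm across, 20 mm high; origin under its centre.
- driver: Bystander: screwdriver, 170 mm, lying.
- jar: Bystander: amber glass jar 48 mm across, 70 mm high; origin under its centre.
- offcut: Bystander: flat wooden offcut 45 x 100 x 18 mm; origin under its centre.
- spool: Bystander: wooden spool 50 mm across, 50 mm high; origin under its centre.
- tin: Bystander: cardboard tin 72 mm across, 170 mm high; origin under its centre.
Mind the look-alikes: they are no part of the job. Leave any blue look-alike of the board alone.

How it is judged:
By the outcome, as a careful person would: the job done as asked, in the order asked, and still so for the second after the job is handed in, with the robot touching nothing.
It also fails if it takes over 72 s, if anything falls off the work surface, if the arm or the gripper's body presses on something with over 40 N, if the wrist force passes 120 N, or if a joint passes its speed limit or range.

## Robot

A 6-joint arm with a two-finger parallel gripper is mounted at the origin on the work surface. World frame = base frame: x ahead of the robot, y to its left, z up, the work surface at z = 0. Lengths are in m, angles in rad, forces in N, time in s.
With the tool pointing down it reaches from about 0.35 to 0.85 m from the base axis. Payload 8.1 kg.
Tool frame: the origin (TCP) lies on the centre line of the jaws, within the pads' length; the fingertips stand robot.finger_overhang ahead of it and the grasp point (between the pads) lies 5 mm behind it (robot.finger_overhang is the distance from the TCP to the fingertips, in m); z points along the fingers, y is the direction in which the jaws open and shut (so a half turn about z gives the same grasp; the last joint's range is limited). The gripper opens to 93 mm and grips with 3 to 60 N. Pads are 15 mm wide; open, the fingers measure 128 mm over their backs; the gripper's body (75 mm by 188 mm) begins 65 mm behind the grasp point.
Start: joints at [1.101, 0.13, 1.488, -0, 1.523, -0.085], TCP at [0.225, 0.556, 0.233] pointing down, gripper open.
Joint ranges: [-2.96, 2.96], [-0.89, 2.26], [0.02, 2.5], [-1.34, 4.48], [0, 2.73], [-2.66, 2.66]. Speed limits (rad/s): [2.39, 2.39, 2.79, 3.14, 3.14, 3.14].

## Interface

Orientations are given as a rotation vector (axis times angle).
In Python, from plant import robot gives the robot as it stands. The module is installed in compiled form; this text tells all that it offers.
- The arm moves only by the tool carry_out, never from a script. Its argument "commands" is a list that holds one entry, the list of rows, each a list of 4 numbers: the shift along the tool's x, y, z in cm, then the turn about the tool's z in degrees. In form: [[[tx, ty, tz, roll], ...]]. A call has 1 to 20 rows; each row shifts and turns the commanded pose from where the row before left it, along the tool's axes as they then stand; what a row does not reach is not made up. A row lasts 1/12 s, in which the tool goes at most 41.7 mm and 7.16 degrees, less where a joint would pass 70% of its speed; a pose out of reach is approached as far as the arm can. A call is refused whole if a number of a shift passes 4.17 or a number of a turn 7.16, either way. A call with a gripper value outside its range is refused whole. "claw" is the finger opening in cm, from 0 to 9.3, set as the call begins (left out, the last holds). The fingers move at their own pace and stop on an object; "grip_force" is the grip in N (left out, the last holds). Time passes only in rows, so rows that do not move let the fingers close. It gives the time, the measured TCP pose, the force and the opening at its end, in the units of the state.
- robot.read_state(): the state, without advancing time (a new reading comes with each control period).
- robot.read_camera(name): name is "side" or "top" or "wrist"; returns the picture (384x512x3 uint8, red, green, blue); there is no depth.
- robot.camera_params(name): a dict with "mtx" (3x3 intrinsics, pixels), "dist_coeffs" ([k1, k2, p1, p2, k3] as OpenCV has them; the pictures are not rectified), "R" (3x3) and "t" (3): a world point X has camera coordinates R X + t. Camera axes: x right, y down, z forward; pixel columns grow to the right and rows downward; lengths in m; the calibration is good to about 2 mm. A picture is of the moment at which its call begins: read the wrist's pose just before it. camera_params takes no time and is no camera call; for the wrist camera it gives the pose at the moment of the call.
- robot.close_job(): hands the job in, once; it reports no verdict.
The state is a dict: "t": time; "q": joint angles; "dq": joint speeds; "joint_torque": joint torques, N m; "tool_pos": TCP position; "orientation": TCP orientation; "force": force on the tool from outside, world axes, zero at the start; "wrist_torque": the same for the moment, N m; "opening": finger opening in m.
Only numpy, scipy, OpenCV 4.12 (cv2) and the standard library are available. Lean on these libraries where they do the work, as an engineer would, in place of code of your own. Each camera call takes 0.05 s, during which the arm holds its last target.

## Working session

There is one attempt and no reset: what is moved stays moved. The work goes in short steps, Python scripts to look and compute and a tool call to move; the robot and the scene stay as the last step left them, time stands still between calls to the robot, and variables do not carry over. Pictures are saved under pics/ and viewed, and the job is handed in when it is done.

Besides the shell and the picture viewer there is one more tool, called after ">>>" as name([rows], argument=value, ...), one row to a line, values as JSON. carry_out: Moves the arm, as the interface text tells. Its arguments: {"type":"object","properties":{"commands":{"type":"array","items":{"type":"array","items":{"type":"array","items":{"type":"number"}}}},"claw":{"type":"number"},"grip_force":{"type":"number"}},"required":["commands"]}

```bash
mkdir -p pics; python3 - <<'E'
from plant import robot
import cv2
s=robot.read_state(); print(s, robot.finger_overhang)
for n in("top","side"):
    im=robot.read_camera(n); cv2.imwrite(f"pics/{n}0.png",im[:,:,::-1])
    p=robot.camera_params(n); print(n,p)
E
```

```text
{'t': 0.0, 'q': array([ 1.10055921e+00,  1.31147488e-01,  1.48923760e+00, -1.03482182e-07,
        1.52300812e+00, -8.54241138e-02]), 'dq': array([-0.00140716,  0.00146749,  0.00073461, -0.00102795, -0.00117597,
       -0.00054659]), 'joint_torque': array([ 1.60617150e-03, -5.59850478e+01, -4.91758668e+01,  7.69004412e-02,
        3.53146414e-02, -2.09613240e-04]), 'tool_pos': array([0.22498332, 0.55565014, 0.23161848]), 'orientation': array([-6.00645539e-01, -3.08313476e+00,  2.71946715e-03]), 'force': array([ 0.45918851, -0.34408988,  0.38412272]), 'wrist_torque': array([ 0.00721517, -0.08044046,  0.01740541]), 'opening': 0.09290715885522187} 0.014
top {'mtx': array([[351.94904508,   0.        , 250.64329984],
       [  0.        , 351.94904508, 188.62880333],
       [  0.        ,   0.        ,   1.        ]]), 'dist_coeffs': array([0.01291577, 0.        , 0.        , 0.        , 0.        ]), 'R': array([[ 0.01616913, -0.99981556,  0.01036329],
       [-0.9922778 , -0.01732028, -0.12282007],
       [ 0.12297691, -0.00829737, -0.99237485]]), 't': array([-0.07396268,  0.53216187,  1.01506837])}
side {'mtx': array([[454.25405303,   0.        , 257.9841116 ],
       [  0.        , 454.25405303, 190.89459674],
       [  0.        ,   0.        ,   1.        ]]), 'dist_coeffs': array([-0.153849,  0.      ,  0.      ,  0.      ,  0.      ]), 'R': array([[ 0.91574323, -0.40153424,  0.01358669],
       [-0.30355361, -0.71364937, -0.63131592],
       [ 0.26319109,  0.57399899, -0.77540674]]), 't': array([-0.48312004,  0.17973503,  1.08188439])}
```

View pics/top0.png

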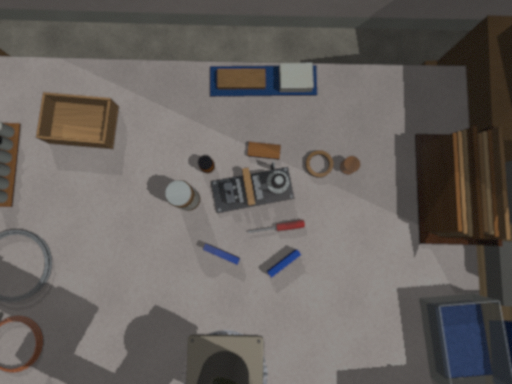

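View pics/side0.png

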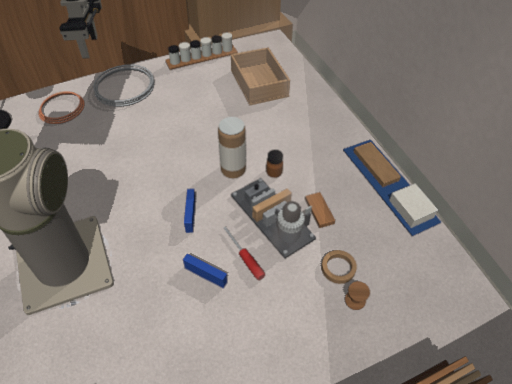

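```bash
python3 - <<'E'
import cv2
a=cv2.imread("pics/top0.png")[125:225,180:370]; cv2.imwrite("pics/top0z.png",cv2.resize(a,None,fx=4.2,fy=4.2,interpolation=cv2.INTER_CUBIC))
a=cv2.imread("pics/side0.png")[170:260,220:345]; cv2.imwrite("pics/side0z.png",cv2.resize(a,None,fx=6,fy=6,interpolation=cv2.INTER_CUBIC))
E
```

```text
(no output)
```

View pics/top0z.png

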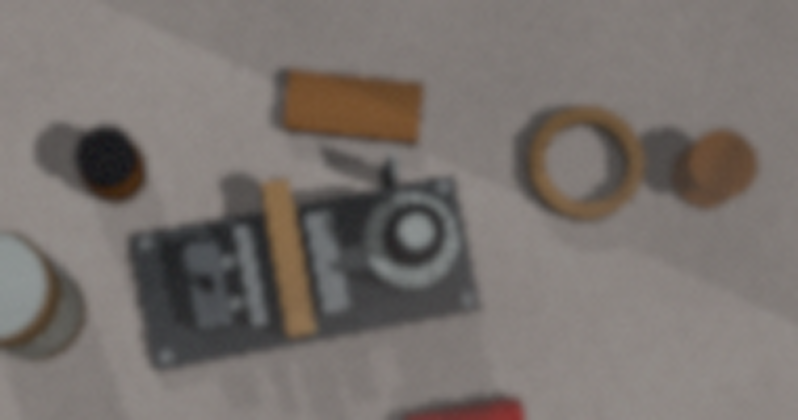

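View pics/side0z.png

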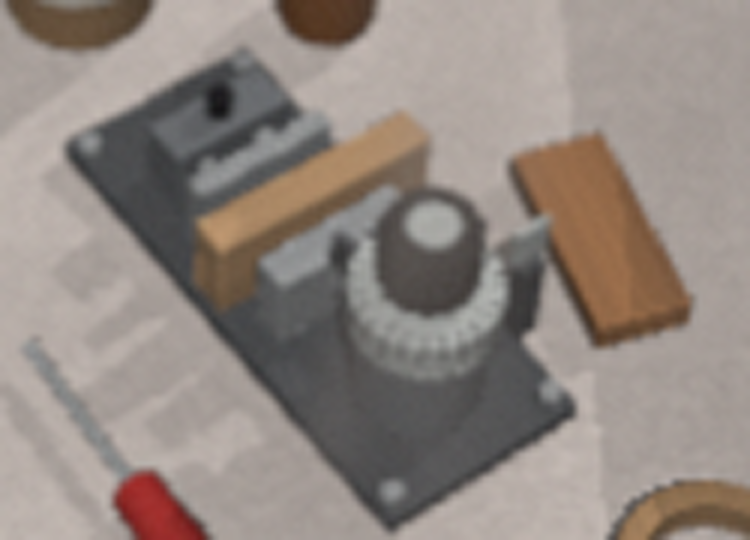

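```bash
cat > h.py <<'E'
import numpy as np,cv2
from scipy.optimize import least_squares
def proj(P,X):
    X=np.asarray(X,float).reshape(-1,3)
    return cv2.projectPoints(X,cv2.Rodrigues(P['R'])[0],np.asarray(P['t'],float),P['mtx'],P['dist_coeffs'])[0].reshape(-1,2)
def g2w(g,X):
    c,s=np.cos(g[2]),np.sin(g[2]); X=np.asarray(X,float).reshape(-1,3)
    return np.c_[g[0]+c*X[:,0]-s*X[:,1], g[1]+s*X[:,0]+c*X[:,1], X[:,2]]
E
python3 - <<'E'
from plant import robot
from h import *
X=np.array([[50,192,12],[50,-48,12],[-50,-48,12],[-50,192,12],[0,0,120]])/1e3
T=np.array([[135,235],[455,180],[480,305],[158,370],[415,233]])/4.2+[180,125]
S=np.array([[245,50],[573,410],[392,528],[70,148],[435,225]])/6+[220,170]
pt,ps=robot.camera_params("top"),robot.camera_params("side")
f=lambda g:np.r_[(proj(pt,g2w(g,X))-T).ravel(),(proj(ps,g2w(g,X))-S).ravel()]
r=least_squares(f,[0.55,-0.1,0.1]); print(r.x,np.round(r.fun.reshape(-1,2),1))
g=r.x; np.save("g.npy",g)
for n in ["jaw"]: print(g2w(g,[[.044,0,.073],[0,.066,.03]]))
R=cv2.Rodrigues(np.array(robot.read_state()['orientation']))[0];print(R)
p=robot.camera_params("wrist");s=robot.read_state();print(R.T@(-p['R'].T@p['t']-s['tool_pos']), p['R']@R)
E
```

```text
[ 0.54831934 -0.14415451  0.20172709] [[-0.5 -0.5]
 [ 0.5 -1.5]
 [ 1.1  0.6]
 [-0.3 -0.3]
 [ 1.1 -0.7]
 [-0.3 -0.5]
 [ 0.8 -0.4]
 [-0.8 -0.2]
 [-1.6 -0.8]
 [-0.6  0.9]]
[[ 0.59142711 -0.13533859  0.073     ]
 [ 0.53509547 -0.07949286  0.03      ]]
[[-9.26881985e-01  3.75352114e-01 -7.58890733e-04]
 [ 3.75352854e-01  9.26880797e-01 -1.49079279e-03]
 [ 1.43829021e-04 -1.66664079e-03 -9.99998601e-01]]
[ 0.07819147  0.00114287 -0.15174044] [[-6.13418325e-04  9.99998940e-01 -1.32043212e-03]
 [-9.60138119e-01 -9.58060291e-04 -2.79524373e-01]
 [-2.79525342e-01  1.09633183e-03  9.60137689e-01]]
```

>>> carry_out([
  [[-2.8,-2.63,0,0],[-2.8,-2.63,0,0],[-2.8,-2.63,0,0],[-2.8,-2.63,0,0],[-2.8,-2.63,0,0],[-2.8,-2.63,0,0],[-2.8,-2.63,0,0],[-2.8,-2.63,0,0],[-2.8,-2.63,0,0],[-2.8,-2.63,0,0],[-2.8,-2.63,0,0],[-2.8,-2.63,0,0],[-2.8,-2.63,0,0],[-2.8,-2.63,0,0],[-2.8,-2.63,0,0],[-2.8,-2.63,0,0],[-2.8,-2.63,0,0],[-2.8,-2.63,0,0],[-2.8,-2.63,0,0],[-2.8,-2.63,0,0]],
], claw=9.3)

```text
t: 1.77
tool_pos: [0.547, -0.1435, 0.2321]
orientation: [-0.601, -3.083, -0.0]
force: [0.1, 0.2, 0.4]
opening: 0.0929
```

```bash
python3 - <<'E'
from plant import robot
from h import *
s=robot.read_state(); print(s['t'],s['tool_pos'],s['q'],s['force'],s['wrist_torque'])
P=robot.camera_params("wrist")
im=robot.read_camera("wrist"); cv2.imwrite("pics/w1.png",im[:,:,::-1])
np.save("w1.npy",P,allow_pickle=True)
g=np.load("g.npy"); print(proj(P,g2w(g,[[0,0,.12],[.044,0,.073],[0,0,.082]])))
E
```

```text
1.7667 [ 0.54700658 -0.14353078  0.23211502] [-3.47312799e-01  3.83719777e-02  1.58638260e+00  6.94754247e-05
  1.51747877e+00 -1.53305741e+00] [0.12177077 0.21945286 0.3781251 ] [-0.00314602 -0.02766818  0.01767552]
[[254.4923056  192.86538336]
 [275.3901663  211.09895371]
 [254.62853583 182.98911   ]]
```

View pics/w1.png

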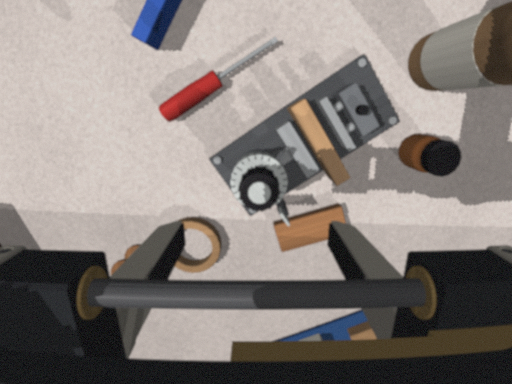

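```bash
python3 - <<'E'
import cv2
a=cv2.imread("pics/w1.png")[40:240,200:410]; cv2.imwrite("pics/w1z.png",cv2.resize(a,None,fx=3,fy=3,interpolation=cv2.INTER_CUBIC))
a=cv2.imread("pics/w1.png")[140:240,215:315]; cv2.imwrite("pics/w1zz.png",cv2.resize(a,None,fx=6,fy=6,interpolation=cv2.INTER_CUBIC))
E
```

```text
(no output)
```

View pics/w1z.png

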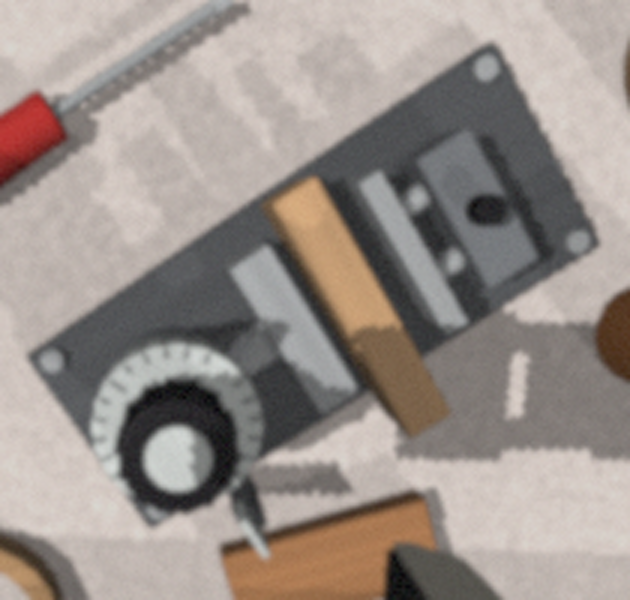

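View pics/w1zz.png

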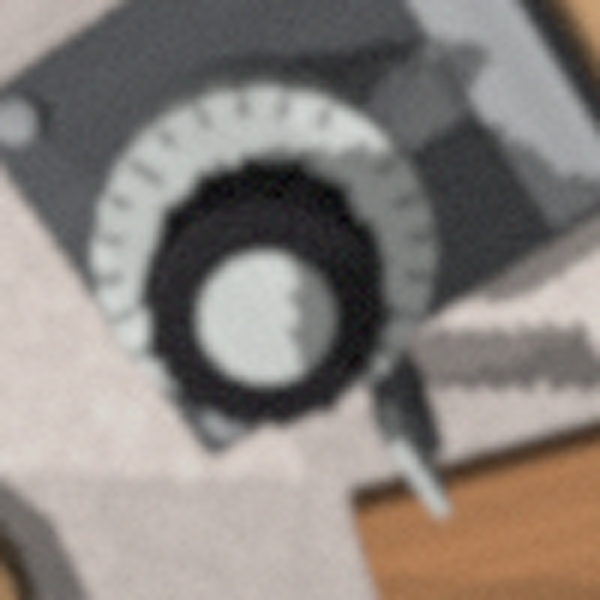

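```bash
python3 - <<'E'
from plant import robot
from h import *
X=np.array([[50,192,12],[50,-48,12],[-50,-48,12],[-50,192,12],[0,0,120]])/1e3
T=np.array([[135,235],[455,180],[480,305],[158,370],[415,233]])/4.2+[180,125]
S=np.array([[245,50],[573,410],[392,528],[70,148],[435,225]])/6+[220,170]
W=np.array([[597,243],[155,525],[32,355],[495,43],[(259.3-200)*3,(192.7-40)*3]])/3+[200,40]
pt,ps=robot.camera_params("top"),robot.camera_params("side");pw=np.load("w1.npy",allow_pickle=True).item()
ft=lambda g:(proj(pt,g2w(g,X))-T).ravel()
fs=lambda g:(proj(ps,g2w(g,X))-S).ravel()
fw=lambda g:(proj(pw,g2w(g,X))-W).ravel()
for n,f in dict(t=ft,s=fs,w=fw,tw=lambda g:np.r_[ft(g),fw(g)],all=lambda g:np.r_[ft(g),fs(g),fw(g)]).items():
  r=least_squares(f,[0.55,-0.1,0.1]); print(n,r.x,np.round(r.fun.reshape(-1,2),1).tolist())
np.save("g.npy",r.x)
print(pw['mtx'])
E
```

```text
t [ 0.54697226 -0.14301291  0.20237743] [[-0.9, 0.0], [0.1, -1.1], [0.7, 1.0], [-0.7, 0.2], [0.7, -0.2]]
s [ 0.54918179 -0.14507917  0.20062484] [[0.2, -0.4], [1.3, -0.3], [-0.4, -0.1], [-1.1, -0.7], [-0.1, 1.0]]
w [ 0.55013396 -0.13894828  0.20435627] [[2.2, 0.4], [-1.4, 1.8], [-2.3, 0.4], [0.5, -1.6], [0.8, -0.1]]
tw [ 0.5496629  -0.13955185  0.20416654] [[-2.0, -0.8], [-1.0, -2.0], [-0.4, 0.1], [-1.8, -0.6], [-0.5, -1.2], [1.7, 0.3], [-2.0, 1.6], [-2.9, 0.3], [-0.1, -1.8], [0.1, -0.3]]
all [ 0.54970407 -0.14026478  0.20374208] [[-1.8, -0.8], [-0.8, -2.0], [-0.2, 0.1], [-1.5, -0.6], [-0.3, -1.2], [-0.5, -1.6], [0.6, -1.9], [-1.0, -1.7], [-1.7, -1.9], [-0.8, -0.6], [1.2, 0.6], [-2.4, 1.8], [-3.4, 0.5], [-0.6, -1.5], [-0.6, -0.0]]
[[281.02764592   0.         256.05424416]
 [  0.         281.02764592 190.00863133]
 [  0.           0.           1.        ]]
```

>>> carry_out([
  [[-0.11,0.26,2.5,0],[0,0,2.5,0],[0,0,2.5,0],[0,0,2.5,0],[0,0,2.4,0],[0,0,0,0],[0,0,0,0]],
])

```text
t: 2.4
tool_pos: [0.5473, -0.139, 0.1071]
orientation: [-0.6, -3.079, -0.001]
force: [0.5, -0.6, 0.5]
opening: 0.093
```

```bash
cat >> h.py <<'E'
def look(robot,n,f,crop,k):
    im=robot.read_camera(n); x0,x1,y0,y1=crop
    cv2.imwrite("pics/"+f+"_full.png",im[:,:,::-1])
    cv2.imwrite("pics/"+f+".png",cv2.resize(im[y0:y1,x0:x1,::-1],None,fx=k,fy=k,interpolation=cv2.INTER_CUBIC))
def st(robot):
    s=robot.read_state(); R=cv2.Rodrigues(np.array(s['orientation']))[0]
    print('t',s['t'],'pos',s['tool_pos'].round(4),'psi_y',round(float(np.arctan2(R[1,1],R[0,1])),4),'q6',s['q'][5].round(3),'F_tool',(R.T@s['force']).round(2),'M_tool',(R.T@s['wrist_torque']).round(3),'j6',s['joint_torque'][5].round(3),'open',round(float(s['opening']),4))
E
python3 - <<'E'
from plant import robot
from h import *
st(robot); look(robot,"wrist","w2",(156,356,100,300),3)
st(robot)
E
```

```text
t 2.4 pos [ 0.5473 -0.139   0.1071] psi_y 1.186 q6 -1.526 F_tool [-0.69 -0.37 -0.53] M_tool [-0.01  -0.013  0.004] j6 0.001 open 0.093
t 2.45 pos [ 0.5487 -0.1396  0.1091] psi_y 1.186 q6 -1.526 F_tool [ 0.24 -0.09  0.17] M_tool [ 0.002 -0.034  0.005] j6 0.002 open 0.0934
```

View pics/w2.png

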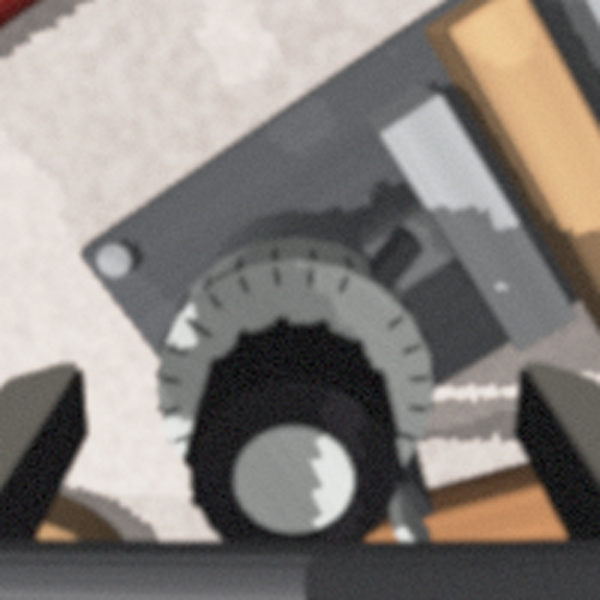

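```bash
python3 - <<'E'
from plant import robot
from h import *
s=robot.read_state();P=robot.camera_params("wrist")
uv=np.array([156+295/3,100+478/3])
R=cv2.Rodrigues(np.array(s['orientation']))[0]
xy=cv2.undistortPoints(uv.reshape(1,1,2),P['mtx'],P['dist_coeffs']).ravel()
d=P['R'].T@np.r_[xy,1];c=-P['R'].T@P['t'];X=c+d*(.12-c[2])/d[2];print(X,s['tool_pos'],R.T@(X-s['tool_pos']))
uv=np.array([287.7,183.3])
xy=cv2.undistortPoints(uv.reshape(1,1,2),P['mtx'],P['dist_coeffs']).ravel()
d=P['R'].T@np.r_[xy,1];Y=c+d*(.08-c[2])/d[2];print(Y, np.hypot(*(Y-X)[:2]),np.arctan2(*(Y-X)[1::-1]))
E
```

```text
[ 0.5521367  -0.14058158  0.12      ] [ 0.54871617 -0.1395548   0.10907064] [-0.0035489   0.00033144 -0.01093164]
[ 0.52912687 -0.10739538  0.08      ] 0.04038287068726061 2.1770490725878453
```

>>> carry_out([
  [[0,0,0,0],[0,0,0,0],[0,0,0,0],[0,0,0,0],[0,0,0,0],[0,0,0,0]],
], claw=3.0, grip_force=4)

```text
t: 2.95
tool_pos: [0.549, -0.1396, 0.109]
orientation: [0.601, 3.083, -0.0]
force: [-0.5, 0.8, 0.6]
opening: 0.0574
```

```bash
python3 - <<'E'
from plant import robot
from h import *
st(robot)
E
```

```text
t 2.95 pos [ 0.549  -0.1396  0.109 ] psi_y 1.186 q6 -1.526 F_tool [ 0.79  0.53 -0.59] M_tool [0.008 0.008 0.011] j6 0.0 open 0.0574
```

>>> carry_out([
  [[-0.2,0,0,0],[0,0,0,0],[0,0,0,0],[0,0,0,0],[0,0,0,0],[0,0,0,0]],
])

```text
t: 3.45
tool_pos: [0.5503, -0.1418, 0.1086]
orientation: [-0.601, -3.083, 0.003]
force: [-0.6, -6.7, 0.6]
opening: 0.0399
```

```bash
python3 - <<'E'
from plant import robot
from h import *
st(robot)
E
```

```text
t 3.45 pos [ 0.5503 -0.1418  0.1086] psi_y 1.1855 q6 -1.526 F_tool [-1.98 -6.48 -0.62] M_tool [ 1.061 -0.142  0.021] j6 0.027 open 0.0399
```

>>> carry_out([
  [[0,-0.15,0,0],[0,0,0,0],[0,0,0,0],[0,0,0,0]],
])

```text
t: 3.78
tool_pos: [0.5503, -0.1418, 0.1086]
orientation: [0.601, 3.083, -0.0]
force: [2.2, -1.5, -2.0]
opening: 0.0398
```

```bash
python3 - <<'E'
from plant import robot
from h import *
st(robot)
E
```

```text
t 3.7833 pos [ 0.5503 -0.1418  0.1086] psi_y 1.186 q6 -1.528 F_tool [-2.58 -0.58  2.01] M_tool [ 0.148 -0.433  0.017] j6 -0.03 open 0.0398
```

>>> carry_out([
  [[0,0,0,0],[0,0,0,0],[0,0,0,2],[0,0,0,2],[0,0,0,2],[0,0,0,2],[0,0,0,2],[0,0,0,2],[0,0,0,2]],
], claw=2.0, grip_force=45)

```text
t: 4.53
tool_pos: [0.5502, -0.142, 0.1086]
orientation: [0.974, 2.986, -0.001]
force: [0.9, -2.9, -2.5]
opening: 0.0395
```

```bash
python3 - <<'E'
from plant import robot
from h import *
st(robot)
E
```

```text
t 4.5333 pos [ 0.5502 -0.142   0.1086] psi_y 0.9403 q6 -1.283 F_tool [-2.4  -1.79  2.52] M_tool [ 0.243 -0.566 -0.22 ] j6 -0.643 open 0.0395
```

>>> carry_out([
  [[0,0,0,2],[0,0,0,2],[0,0,0,2]],
])

```text
t: 4.78
tool_pos: [0.5501, -0.142, 0.1086]
orientation: [1.129, 2.931, -0.001]
force: [1.9, -1.9, -1.3]
opening: 0.0393
```

```bash
python3 - <<'E'
from plant import robot
from h import *
st(robot)
E
```

```text
t 4.7833 pos [ 0.5501 -0.142   0.1086] psi_y 0.8356 q6 -1.178 F_tool [-2.73 -0.14  1.33] M_tool [ 0.178 -0.568 -0.235] j6 -0.643 open 0.0393
```

>>> carry_out([
  [[0,0,0,1.5],[0,0,0,1.5],[0,0,0,1.5],[0,0,0,1.5],[0,0,0,1.5]],
])

```text
t: 5.2
tool_pos: [0.55, -0.1421, 0.1086]
orientation: [1.318, 2.852, -0.001]
force: [1.2, -3.2, -1.6]
opening: 0.0391
```

```bash
python3 - <<'E'
from plant import robot
from h import *
st(robot)
E
```

```text
t 5.2 pos [ 0.55   -0.1421  0.1086] psi_y 0.705 q6 -1.047 F_tool [-3.22 -1.11  1.63] M_tool [ 0.169 -0.593 -0.201] j6 -0.42 open 0.0391
```

>>> carry_out([
  [[0,0,0,1],[0,0,0,1],[0,0,0,1]],
])

```text
t: 5.45
tool_pos: [0.55, -0.1422, 0.1086]
orientation: [1.392, 2.816, -0.001]
force: [1.0, -5.2, -1.9]
opening: 0.0393
```

```bash
python3 - <<'E'
from plant import robot
from h import *
st(robot)
E
```

```text
t 5.45 pos [ 0.55   -0.1422  0.1086] psi_y 0.6525 q6 -0.995 F_tool [-4.76 -2.38  1.94] M_tool [ 0.431 -0.764 -0.175] j6 -0.21 open 0.0393
```

>>> carry_out([
  [[0,0,0,1],[0,0,0,1],[0,0,0,1]],
])

```text
t: 5.7
tool_pos: [0.55, -0.1422, 0.1086]
orientation: [1.466, 2.779, -0.001]
force: [0.8, -5.7, -2.0]
opening: 0.0393
```

```bash
python3 - <<'E'
from plant import robot
from h import *
st(robot)
E
```

```text
t 5.7 pos [ 0.55   -0.1422  0.1086] psi_y 0.5999 q6 -0.942 F_tool [-5.18 -2.61  1.99] M_tool [ 0.483 -0.835 -0.19 ] j6 -0.203 open 0.0393
```

>>> carry_out([
  [[-0.1,-0.05,0,1],[0,0,0,1],[0,0,0,1]],
])

```text
t: 5.95
tool_pos: [0.55, -0.1423, 0.1086]
orientation: [-1.537, -2.738, -0.001]
force: [-2.3, 0.6, 2.0]
opening: 0.0393
```

```bash
python3 - <<'E'
from plant import robot
from h import *
st(robot); look(robot,"wrist","w3",(156,356,60,260),3)
E
```

```text
t 5.95 pos [ 0.55   -0.1423  0.1086] psi_y 0.5477 q6 -0.892 F_tool [ 1.73 -1.65 -2.03] M_tool [ 0.229  0.231 -0.249] j6 -0.222 open 0.0393
```

View pics/w3.png

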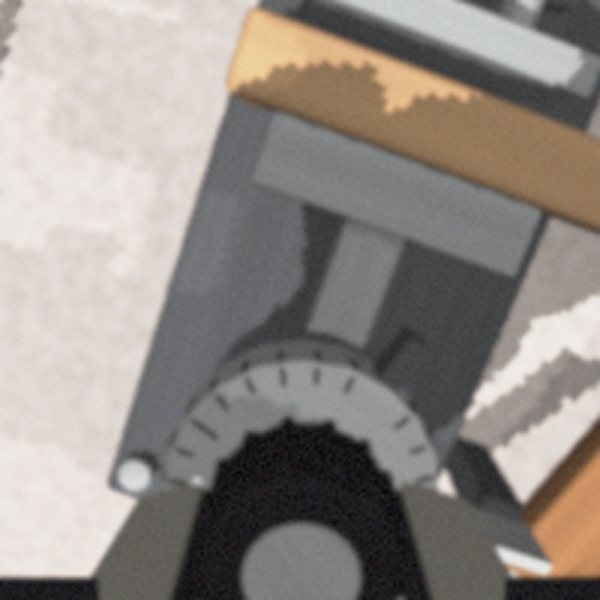

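>>> carry_out([
  [[0,0,0,1],[0,0,0,1],[0,0,0,1]],
])

```text
t: 6.25
tool_pos: [0.5499, -0.1423, 0.1086]
orientation: [-1.609, -2.697, -0.0]
force: [-3.8, 3.5, 3.5]
opening: 0.0393
```

```bash
python3 - <<'E'
from plant import robot
from h import *
st(robot)
E
```

```text
t 6.25 pos [ 0.5499 -0.1423  0.1086] psi_y 0.4951 q6 -0.839 F_tool [ 4.9  -1.65 -3.52] M_tool [ 0.372  0.779 -0.199] j6 -0.225 open 0.0393
```

>>> carry_out([
  [[0,0,0,1],[0,0,0,1],[0,0,0,1]],
])

```text
t: 6.5
tool_pos: [0.5499, -0.1424, 0.1086]
orientation: [-1.679, -2.654, -0.0]
force: [-3.4, 2.8, 3.6]
opening: 0.0394
```

```bash
python3 - <<'E'
from plant import robot
from h import *
st(robot); look(robot,"wrist","w4",(156,356,60,260),3)
E
```

```text
t 6.5 pos [ 0.5499 -0.1424  0.1086] psi_y 0.4427 q6 -0.787 F_tool [ 4.01 -1.81 -3.56] M_tool [ 0.465  0.796 -0.207] j6 -0.203 open 0.0394
```

View pics/w4.png

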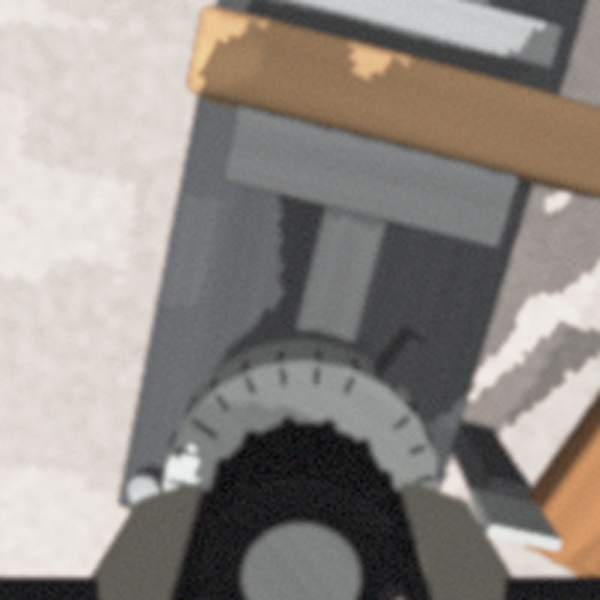

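>>> carry_out([
  [[0.06,-0.03,0,1],[0,0,0,1],[0,0,0,1]],
])

```text
t: 6.8
tool_pos: [0.5498, -0.1424, 0.1086]
orientation: [1.749, 2.609, 0.0]
force: [-1.2, 3.5, 1.4]
opening: 0.0391
```

```bash
python3 - <<'E'
from plant import robot
from h import *
st(robot)
E
```

```text
t 6.8 pos [ 0.5498 -0.1424  0.1086] psi_y 0.3898 q6 -0.734 F_tool [ 3.66  0.25 -1.41] M_tool [ 0.195  0.329 -0.205] j6 -0.215 open 0.0391
```

>>> carry_out([
  [[0,0,0,1],[0,0,0,1]],
])

```text
t: 6.97
tool_pos: [0.5498, -0.1424, 0.1086]
orientation: [1.794, 2.579, 0.0]
force: [-0.4, 1.9, 1.1]
opening: 0.0392
```

```bash
python3 - <<'E'
from plant import robot
from h import *
st(robot)
E
```

```text
t 6.9667 pos [ 0.5498 -0.1424  0.1086] psi_y 0.3551 q6 -0.699 F_tool [ 1.95  0.29 -1.12] M_tool [ 0.096  0.346 -0.205] j6 -0.201 open 0.0392
```

>>> carry_out([
  [[0,0,0,1],[0,0,0,1]],
])

```text
t: 7.13
tool_pos: [0.5498, -0.1424, 0.1086]
orientation: [1.839, 2.547, 0.0]
force: [-1.0, 2.2, 0.3]
opening: 0.0395
```

```bash
python3 - <<'E'
from plant import robot
from h import *
st(robot); look(robot,"wrist","w5",(156,356,30,230),3)
E
```

```text
t 7.1333 pos [ 0.5498 -0.1424  0.1086] psi_y 0.3202 q6 -0.664 F_tool [ 2.45 -0.24 -0.27] M_tool [ 0.163  0.329 -0.224] j6 -0.203 open 0.0395
```

View pics/w5.png

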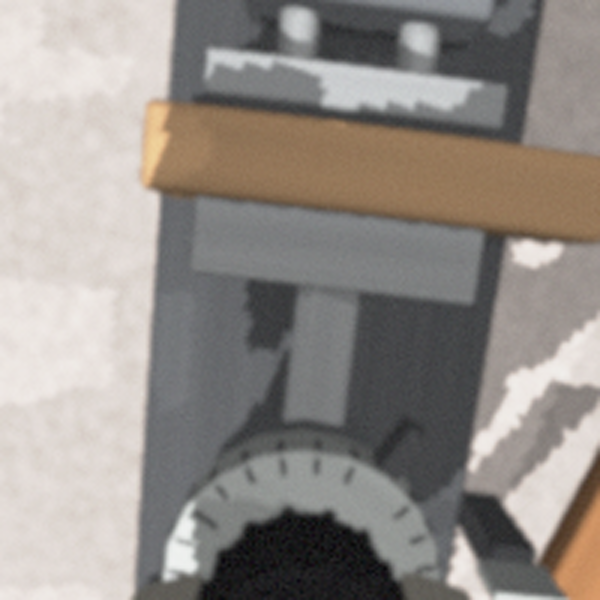

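>>> carry_out([
  [[0,0,0,1],[0,0,0,1]],
])

```text
t: 7.35
tool_pos: [0.5497, -0.1424, 0.1086]
orientation: [-1.883, -2.515, -0.0]
force: [-0.3, 2.5, 0.4]
opening: 0.0396
```

```bash
python3 - <<'E'
from plant import robot
from h import *
st(robot)
E
```

```text
t 7.35 pos [ 0.5497 -0.1424  0.1086] psi_y 0.2856 q6 -0.629 F_tool [ 2.46  0.4  -0.45] M_tool [ 0.117  0.331 -0.193] j6 -0.3 open 0.0396
```

>>> carry_out([
  [[0,0,0,1],[0,0,0,1]],
])

```text
t: 7.52
tool_pos: [0.5497, -0.1424, 0.1086]
orientation: [-1.927, -2.481, -0.0]
force: [0.2, 1.8, -0.1]
opening: 0.0394
```

```bash
python3 - <<'E'
from plant import robot
from h import *
st(robot)
E
```

```text
t 7.5167 pos [ 0.5497 -0.1424  0.1086] psi_y 0.2504 q6 -0.594 F_tool [1.75 0.62 0.06] M_tool [ 0.129  0.374 -0.226] j6 -0.208 open 0.0394
```

>>> carry_out([
  [[0,0,0,1],[0,0,0,1]],
])

```text
t: 7.68
tool_pos: [0.5497, -0.1424, 0.1086]
orientation: [-1.97, -2.447, 0.0]
force: [-0.9, 2.2, -0.3]
opening: 0.0396
```

```bash
python3 - <<'E'
from plant import robot
from h import *
st(robot); look(robot,"wrist","w6",(156,356,30,230),3)
E
```

```text
t 7.6833 pos [ 0.5497 -0.1424  0.1086] psi_y 0.2156 q6 -0.559 F_tool [ 2.31 -0.42  0.27] M_tool [ 0.094  0.358 -0.229] j6 -0.204 open 0.0396
```

View pics/w6.png

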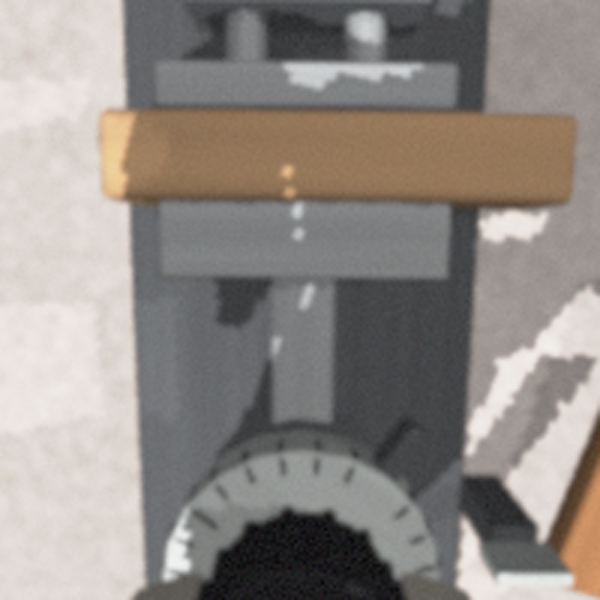

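>>> carry_out([
  [[0,0,0,1],[0,0,0,1]],
])

```text
t: 7.9
tool_pos: [0.5497, -0.1424, 0.1086]
orientation: [-2.012, -2.413, 0.0]
force: [-0.6, 3.0, 0.1]
opening: 0.0392
```

```bash
python3 - <<'E'
from plant import robot
from h import *
st(robot)
E
```

```text
t 7.9 pos [ 0.5497 -0.1424  0.1086] psi_y 0.1809 q6 -0.525 F_tool [ 3.08 -0.03 -0.12] M_tool [ 0.15   0.395 -0.243] j6 -0.299 open 0.0392
```

>>> carry_out([
  [[0,0,0,1],[0,0,0,1]],
])

```text
t: 8.07
tool_pos: [0.5496, -0.1424, 0.1086]
orientation: [-2.054, -2.377, 0.0]
force: [-1.8, 2.5, 1.4]
opening: 0.039
```

```bash
python3 - <<'E'
from plant import robot
from h import *
st(robot)
E
```

```text
t 8.0667 pos [ 0.5496 -0.1424  0.1086] psi_y 0.1458 q6 -0.49 F_tool [ 2.68 -1.4  -1.35] M_tool [ 0.321  0.386 -0.351] j6 -0.11 open 0.039
```

>>> carry_out([
  [[0,0,0,0.5],[0,0,0,0.5]],
])

```text
t: 8.23
tool_pos: [0.5496, -0.1424, 0.1086]
orientation: [-2.073, -2.36, 0.0]
force: [-1.2, 2.0, 0.6]
opening: 0.0393
```

```bash
python3 - <<'E'
from plant import robot
from h import *
st(robot)
E
```

```text
t 8.2333 pos [ 0.5496 -0.1424  0.1086] psi_y 0.1292 q6 -0.473 F_tool [ 2.1  -0.94 -0.58] M_tool [ 0.345  0.368 -0.383] j6 0.183 open 0.0393
```

>>> carry_out([
  [[0,0,0,0.5],[0,0,0,0.5]],
])

```text
t: 8.4
tool_pos: [0.5496, -0.1425, 0.1086]
orientation: [-2.094, -2.342, 0.0]
force: [-2.4, 1.1, 0.6]
opening: 0.0393
```

```bash
python3 - <<'E'
from plant import robot
from h import *
st(robot)
look(robot,"wrist","w7",(156,356,30,230),3)
st(robot)
E
```

```text
t 8.4 pos [ 0.5496 -0.1425  0.1086] psi_y 0.1119 q6 -0.456 F_tool [ 1.4  -2.25 -0.64] M_tool [ 0.429  0.351 -0.318] j6 0.118 open 0.0393
t 8.45 pos [ 0.5496 -0.1425  0.1086] psi_y 0.1112 q6 -0.455 F_tool [ 3.15 -2.82 -0.5 ] M_tool [ 0.381  0.403 -0.227] j6 0.095 open 0.0393
```

View pics/w7.png

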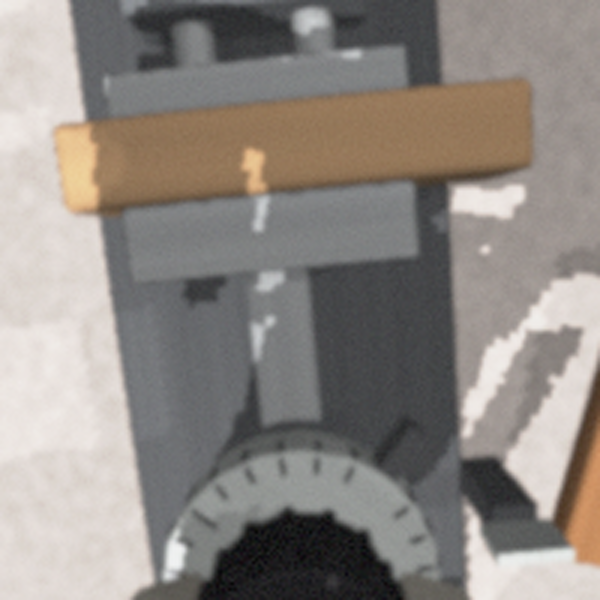

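>>> carry_out([
  [[0,0,0,0.7],[0,0,0,0.7]],
])

```text
t: 8.62
tool_pos: [0.5496, -0.1425, 0.1086]
orientation: [-2.122, -2.316, 0.0]
force: [-3.4, 3.1, 1.9]
opening: 0.0394
```

```bash
python3 - <<'E'
from plant import robot
from h import *
st(robot)
for i in range(3):
    robot.read_camera("wrist"); st(robot)
E
```

```text
t 8.6167 pos [ 0.5496 -0.1425  0.1086] psi_y 0.0871 q6 -0.431 F_tool [ 3.37 -3.08 -1.93] M_tool [ 0.542  0.414 -0.318] j6 -0.031 open 0.0394
t 8.6667 pos [ 0.5496 -0.1424  0.1086] psi_y 0.0861 q6 -0.43 F_tool [ 2.4  -2.9  -1.04] M_tool [ 0.529  0.408 -0.272] j6 0.007 open 0.0393
t 8.7167 pos [ 0.5496 -0.1424  0.1086] psi_y 0.0874 q6 -0.431 F_tool [ 3.46 -2.65 -1.15] M_tool [ 0.573  0.393 -0.186] j6 0.458 open 0.0392
t 8.7667 pos [ 0.5496 -0.1425  0.1086] psi_y 0.0879 q6 -0.432 F_tool [ 2.5  -2.55 -1.9 ] M_tool [ 0.579  0.389 -0.141] j6 0.287 open 0.0392
```

>>> carry_out([
  [[0,0,0,0.9]],
])

```text
t: 8.85
tool_pos: [0.5496, -0.1425, 0.1086]
orientation: [-2.139, -2.3, 0.0]
force: [-3.7, 2.3, 1.7]
opening: 0.0394
```

```bash
python3 - <<'E'
from plant import robot
from h import *
st(robot)
E
```

```text
t 8.85 pos [ 0.5496 -0.1425  0.1086] psi_y 0.0724 q6 -0.416 F_tool [ 2.6  -3.51 -1.66] M_tool [ 0.683  0.352 -0.349] j6 -0.339 open 0.0394
```

>>> carry_out([
  [[0,0,0,0],[0,0,0,0]],
])

```text
t: 9.02
tool_pos: [0.5496, -0.1425, 0.1086]
orientation: [-2.14, -2.3, 0.0]
force: [-3.7, 2.1, 2.0]
opening: 0.0392
```

```bash
python3 - <<'E'
from plant import robot
from h import *
st(robot)
look(robot,"wrist","w8",(156,356,30,230),3)
E
```

```text
t 9.0167 pos [ 0.5496 -0.1425  0.1086] psi_y 0.0722 q6 -0.416 F_tool [ 2.35 -3.57 -2.04] M_tool [ 0.703  0.381 -0.2  ] j6 0.271 open 0.0392
```

View pics/w8.png

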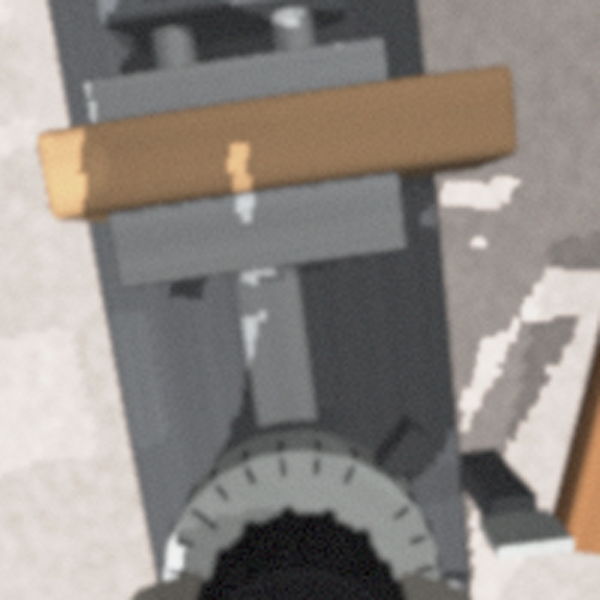

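>>> carry_out([
  [[0,0,0,0],[0,0,0,0],[0,0,0,0],[0,0,0,0],[0,0,0,0],[0,0,0,0],[0,0,0,0],[0,0,-2,0],[0,0,-2,0],[0,0,-2,0],[0,0,0,0],[0,0,0,0]],
], claw=9.3)

```text
t: 10.07
tool_pos: [0.5508, -0.1428, 0.17]
orientation: [2.137, 2.298, 0.002]
force: [-0.1, 0.4, -0.7]
opening: 0.0931
```

```bash
python3 - <<'E'
from plant import robot
from h import *
st(robot); P=robot.camera_params("wrist"); np.save("w9.npy",P,allow_pickle=True)
look(robot,"wrist","w9",(166,346,70,250),3.3)
look(robot,"top","t9",(180,330,140,230),5)
E
```

```text
t 10.0667 pos [ 0.5508 -0.1428  0.17  ] psi_y 0.0725 q6 -0.416 F_tool [ 0.41 -0.11  0.68] M_tool [ 0.1   -0.053  0.006] j6 0.001 open 0.0931
```

View pics/w9.png

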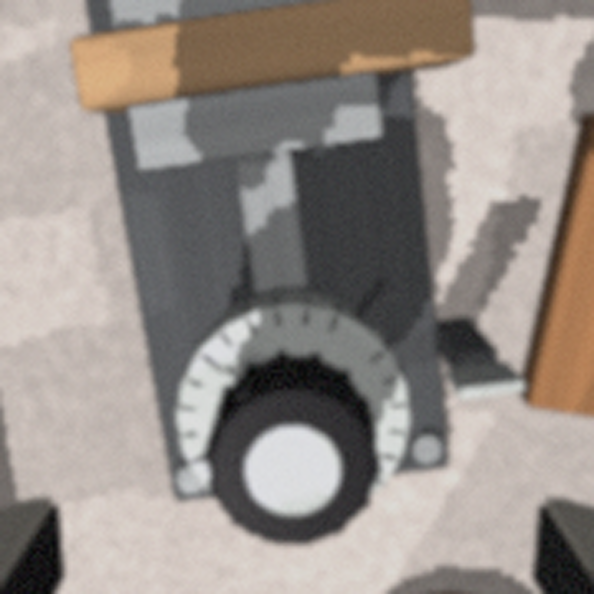

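```bash
cat >> h.py <<'E'
def ray(P,uv,z):
    xy=cv2.undistortPoints(np.array(uv,float).reshape(1,1,2),P['mtx'],P['dist_coeffs']).ravel()
    d=P['R'].T@np.r_[xy,1];c=-P['R'].T@P['t'];return c+d*(z-c[2])/d[2]
E
python3 - <<'E'
from h import *
P=np.load("w9.npy",allow_pickle=True).item()
f=lambda u,v:(166+u/3.3,70+v/3.3)
A=ray(P,f(292,468),.12);print(A)
for n,uv,z in[("fin_in",(460,394),.078),("fin_out",(523,386),.078),("ptr_tip",(383,283),.08),("ptr_base",(362,311),.08),("dialcentre",(293,420),.082)]:
    X=ray(P,f(*uv),z)-A; print(n,X[:2].round(4),np.hypot(*X[:2]).round(4),np.arctan2(X[1],X[0]).round(3))
im=cv2.imread("pics/w9_full.png")[140:200,240:330]
cv2.imwrite("pics/w9p.png",np.clip(cv2.resize(im,None,fx=8,fy=8,interpolation=cv2.INTER_CUBIC).astype(float)*2,0,255))
E
```

```text
[ 0.54974743 -0.13978274  0.12      ]
fin_in [0.0455 0.009 ] 0.0463 0.195
fin_out [0.0625 0.0125] 0.0637 0.197
ptr_tip [0.0212 0.0382] 0.0437 1.065
ptr_base [0.0163 0.0304] 0.0345 1.077
dialcentre [ 0.0002 -0.0005] 0.0005 -1.117[ WARN:0@0.757] global loadsave.cpp:1063 imwrite_ Unsupported depth image for selected encoder is fallbacked to CV_8U.
```

View pics/w9p.png

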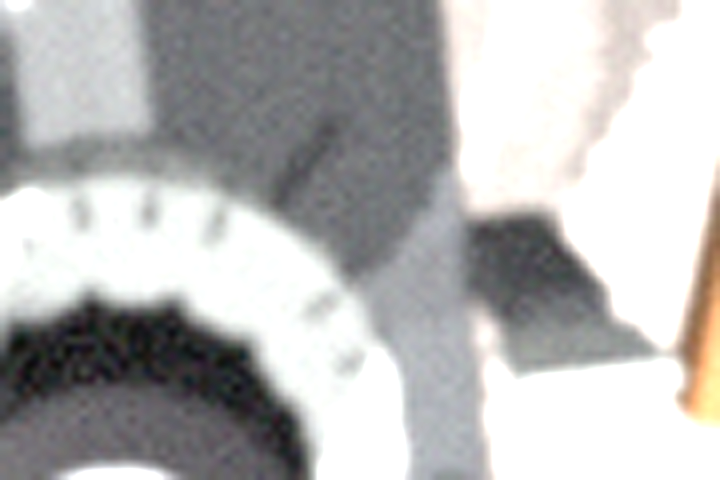

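View pics/t9.png

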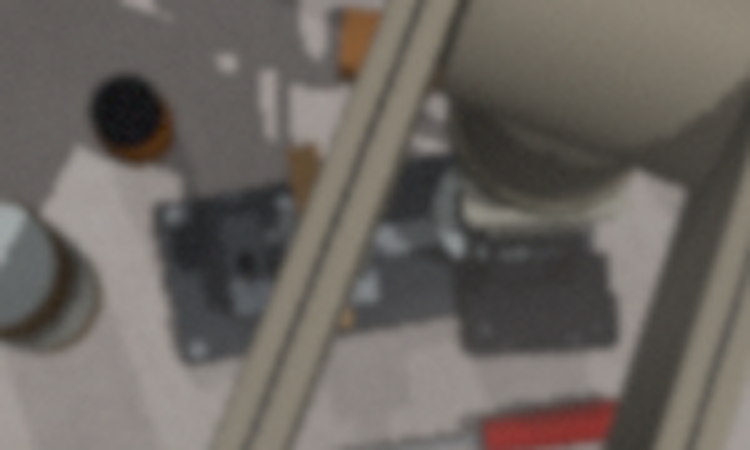

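>>> carry_out([
  [[0.03,-0.08,0,0],[0,0,0,6.7],[0,0,0,6.7],[0,0,0,6.7],[0,0,0,6.7],[0,0,0,6.7],[0,0,0,6.7],[0,0,0,6.7],[0,0,0,6.7],[0,0,0,6.7],[0,0,0,0],[0,0,0,0]],
])

```text
t: 11.17
tool_pos: [0.5483, -0.142, 0.1675]
orientation: [-3.003, -0.92, 0.002]
force: [0.4, -0.2, -0.9]
opening: 0.0934
```

```bash
python3 - <<'E'
from plant import robot
from h import *
for i in range(3):
    st(robot); P=robot.camera_params("wrist"); look(robot,"wrist","w10",(56,456,0,300),2)
np.save("w10.npy",P,allow_pickle=True)
E
```

```text
t 11.1667 pos [ 0.5483 -0.142   0.1675] psi_y -0.9763 q6 0.632 F_tool [0.22 0.37 0.89] M_tool [ 0.031 -0.158 -0.005] j6 0.954 open 0.0934
t 11.2167 pos [ 0.5484 -0.142   0.1677] psi_y -0.9757 q6 0.632 F_tool [0.45 0.95 0.51] M_tool [ 0.044 -0.094  0.001] j6 0.292 open 0.0936
t 11.2667 pos [ 0.5486 -0.1421  0.168 ] psi_y -0.9762 q6 0.632 F_tool [-0.28  0.39  0.13] M_tool [-0.003 -0.145  0.01 ] j6 0.04 open 0.093
```

View pics/w10.png

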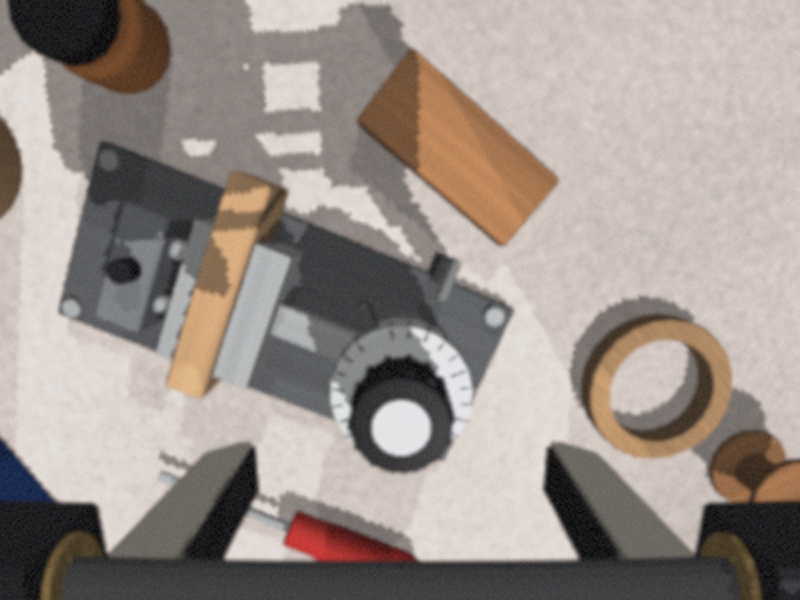

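>>> carry_out([
  [[0,0,2.2,0],[0,0,2.2,0],[0,0,2.2,0],[0,0,2.1,0],[0,0,0,0],[0,0,0,0],[0,0,0,0]],
])

```text
t: 11.9
tool_pos: [0.5495, -0.1424, 0.0829]
orientation: [3.004, 0.916, 0.001]
force: [0.5, -0.0, 0.4]
opening: 0.0931
```

```bash
python3 - <<'E'
from plant import robot
from h import *
st(robot); look(robot,"wrist","w11",(56,456,0,300),2)
look(robot,"side","s11",(220,345,170,260),6)
st(robot)
E
```

```text
t 11.9 pos [ 0.5495 -0.1424  0.0829] psi_y -0.9791 q6 0.635 F_tool [ 0.37  0.28 -0.35] M_tool [ 0.042 -0.128  0.058] j6 -0.029 open 0.0931
t 12.0 pos [ 0.5502 -0.1427  0.0837] psi_y -0.9794 q6 0.635 F_tool [ 0.58 -0.33 -0.19] M_tool [ 0.04  -0.141 -0.02 ] j6 -0.018 open 0.0927
```

View pics/w11.png

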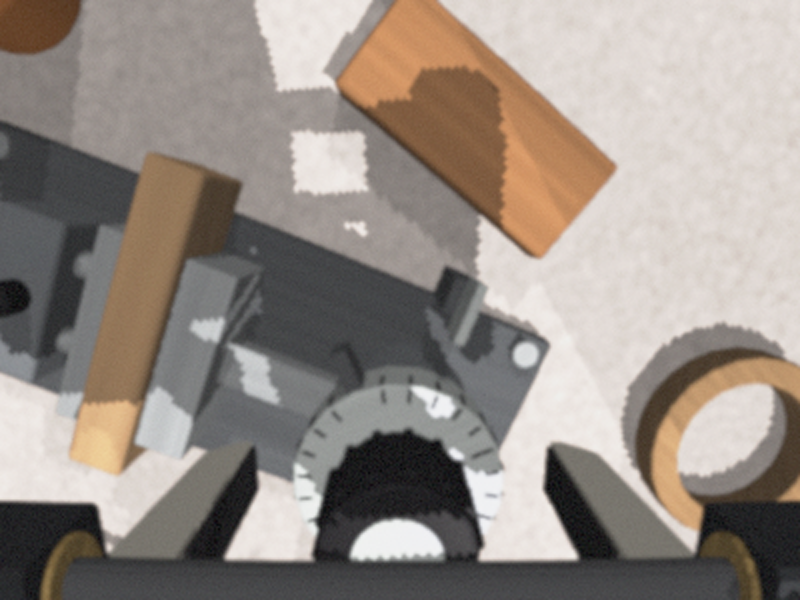

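View pics/s11.png

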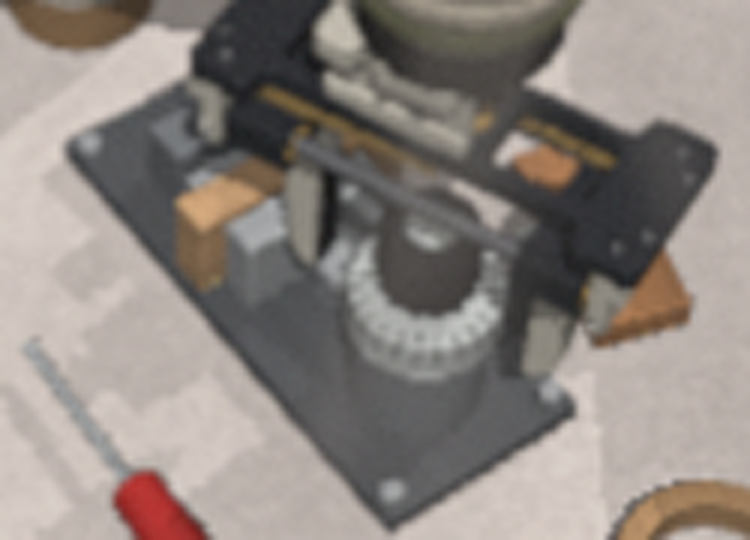

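>>> carry_out([
  [[0,0,0.2,0],[0,0,0,0],[0,0,0,0],[0,0,0,0],[0,0,0,0],[0,0,0,0],[0,0,0,0],[0,0,0,0]],
], claw=5.5, grip_force=4)

```text
t: 12.67
tool_pos: [0.5488, -0.142, 0.0798]
orientation: [-3.005, -0.915, 0.0]
force: [-1.6, 2.0, 3.2]
opening: 0.0638
```

```bash
python3 - <<'E'
from plant import robot
from h import *
st(robot)
E
```

```text
t 12.6667 pos [ 0.5488 -0.142   0.0798] psi_y -0.9799 q6 0.636 F_tool [-0.25 -2.53 -3.16] M_tool [ 0.536 -0.187  0.005] j6 -0.004 open 0.0638
```

>>> carry_out([
  [[0,-0.05,0,0],[0,0,0,0],[0,0,0,3],[0,0,0,3],[0,0,0,3]],
], grip_force=10)

```text
t: 13.08
tool_pos: [0.5488, -0.1419, 0.0798]
orientation: [3.069, 0.672, 0.0]
force: [-0.6, 1.3, 2.9]
opening: 0.0636
```

```bash
python3 - <<'E'
from plant import robot
from h import *
st(robot)
E
```

```text
t 13.0833 pos [ 0.5488 -0.1419  0.0798] psi_y -1.1396 q6 0.796 F_tool [ 0.05 -1.43 -2.86] M_tool [ 0.331 -0.128 -0.013] j6 -1.284 open 0.0636
```

>>> carry_out([
  [[0,0,0,3],[0,0,0,3],[0,0,0,3],[0,0,0,3],[0,0,0,3],[0,0,0,3],[0,0,0,3],[0,0,0,3],[0,0,0,3],[0,0,0,3]],
])

```text
t: 13.92
tool_pos: [0.5487, -0.1415, 0.0798]
orientation: [-3.138, 0.145, -0.0]
force: [-1.1, 2.9, 4.0]
opening: 0.0634
```

```bash
python3 - <<'E'
from plant import robot
from h import *
st(robot);look(robot,"wrist","w12",(156,356,80,280),3);st(robot)
E
```

```text
t 13.9167 pos [ 0.5487 -0.1415  0.0798] psi_y -1.6631 q6 1.32 F_tool [-1.33 -2.78 -3.95] M_tool [ 0.407 -0.424 -0.065] j6 -1.259 open 0.0634
t 13.9667 pos [ 0.5487 -0.1415  0.0798] psi_y -1.6669 q6 1.324 F_tool [-1.85 -2.75 -4.13] M_tool [ 0.431 -0.398  0.069] j6 -1.052 open 0.0637
```

View pics/w12.png

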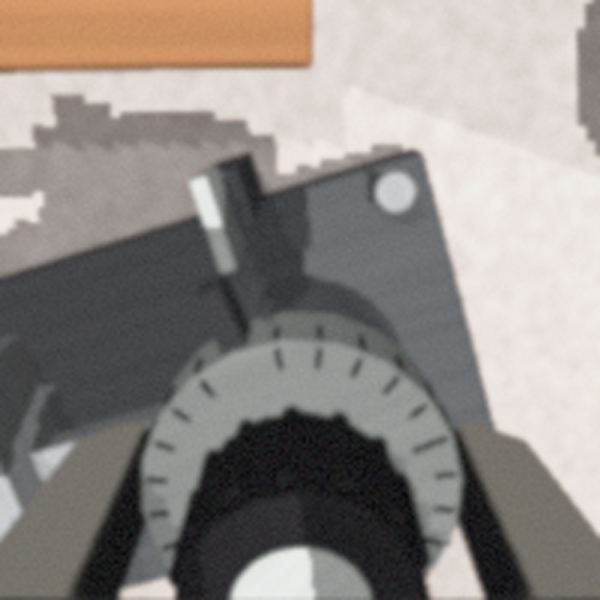

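```bash
python3 - <<'E'
import cv2,numpy as np
im=cv2.imread("pics/w12_full.png")[125:200,200:280]
cv2.imwrite("pics/w12p.png",np.clip(cv2.resize(im,None,fx=7.5,fy=7.5,interpolation=cv2.INTER_CUBIC).astype(float)*2,0,255).astype(np.uint8))
E
```

```text
(no output)
```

View pics/w12p.png

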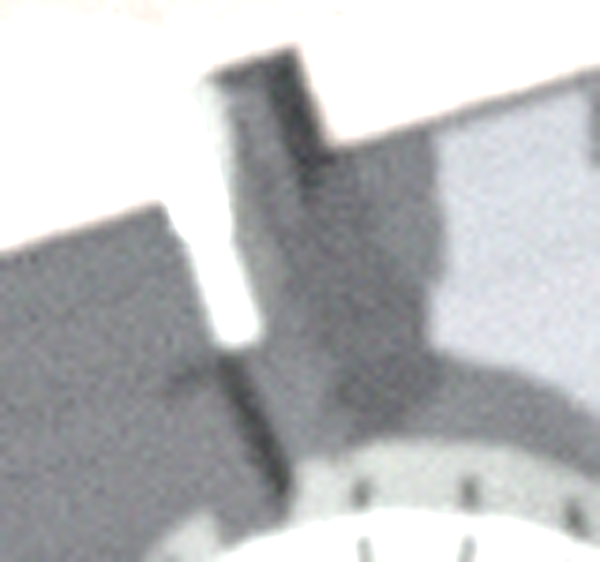

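```bash
python3 - <<'E'
from plant import robot
from h import *
P=robot.camera_params("wrist")
f=lambda u,v:(200+u/7.5,125+v/7.5)
A0=ray(P,(156+302/3,80+597/3),.12)
for A in (A0,np.r_[.5489,-.142,.12]):
  print(A)
  for n,uv,z in[("fin_in",(238,348),.078),("fin_out",(205,85),.078),("edge_tip",(222,368),.08),("edge_base",(278,500),.08),("hookend",(172,380),.08)]:
    X=ray(P,f(*uv),z)-A; print(n,X[:2].round(4),np.hypot(*X[:2]).round(4),np.arctan2(X[1],X[0]).round(3))
E
```

```text
[ 0.55171073 -0.14072178  0.12      ]
fin_in [0.0423 0.0099] 0.0434 0.23
fin_out [0.0618 0.01  ] 0.0626 0.16
edge_tip [0.0413 0.011 ] 0.0428 0.261
edge_base [0.0308 0.0081] 0.0319 0.257
hookend [0.0408 0.0148] 0.0434 0.349
[ 0.5489 -0.142   0.12  ]
fin_in [0.0451 0.0112] 0.0465 0.243
fin_out [0.0646 0.0112] 0.0656 0.172
edge_tip [0.0441 0.0123] 0.0458 0.272
edge_base [0.0336 0.0094] 0.0349 0.272
hookend [0.0436 0.0161] 0.0465 0.354
```

>>> carry_out([
  [[0,0,0,1.7],[0,0,0,1.7],[0,0,0,1.6],[0,0,0,0]],
])

```text
t: 14.3
tool_pos: [0.5487, -0.1415, 0.0798]
orientation: [-3.129, 0.278, -0.0]
force: [-0.7, 3.1, 4.1]
opening: 0.0637
```

```bash
python3 - <<'E'
from plant import robot
from h import *
st(robot);look(robot,"wrist","w13",(200,280,125,200),7.5)
im=cv2.imread("pics/w13.png");cv2.imwrite("pics/w13p.png",np.clip(im.astype(float)*2,0,255).astype(np.uint8))
E
```

```text
t 14.3 pos [ 0.5487 -0.1415  0.0798] psi_y -1.748 q6 1.405 F_tool [-1.23 -2.92 -4.12] M_tool [ 0.534 -0.474  0.102] j6 0.604 open 0.0637
```

View pics/w13p.png

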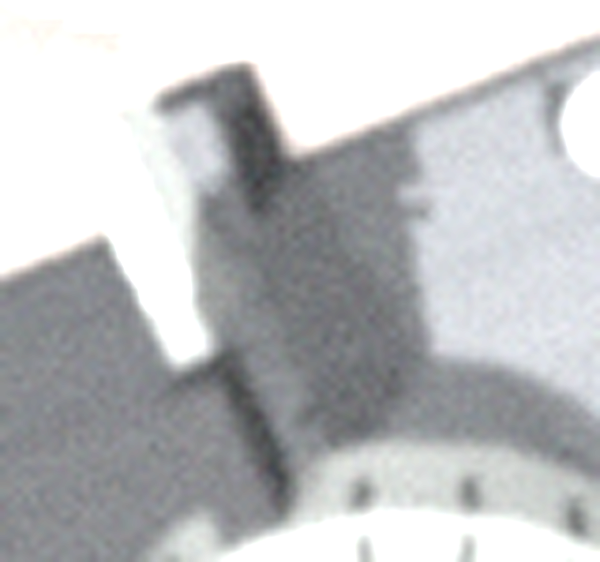

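```bash
python3 - <<'E'
from plant import robot
from h import *
P=robot.camera_params("wrist")
f=lambda u,v:(200+u/7.5,125+v/7.5)
A0=ray(P,(156+302/3,80+597/3),.12)
for A in (A0,np.r_[.5489,-.142,.12]):
  for n,uv,z in[("fin_inL",(166,366),.078),("fin_inR",(212,355),.078),("fin_outmid",(140,105),.078),("tipR",(227,365),.08),("edge_base",(272,490),.08),("tipL",(172,387),.08)]:
    X=ray(P,f(*uv),z)-A; print(n,X[:2].round(4),np.hypot(*X[:2]).round(4),np.arctan2(X[1],X[0]).round(3))
E
```

```text
fin_inL [0.0425 0.0121] 0.0442 0.277
fin_inR [0.0427 0.0085] 0.0436 0.197
fin_outmid [0.0618 0.01  ] 0.0626 0.16
tipR [0.0422 0.0073] 0.0428 0.172
edge_base [0.0322 0.0059] 0.0328 0.182
tipL [0.0413 0.0117] 0.0429 0.275
fin_inL [0.0453 0.0132] 0.0472 0.283
fin_inR [0.0455 0.0096] 0.0465 0.209
fin_outmid [0.0646 0.011 ] 0.0655 0.169
tipR [0.045  0.0084] 0.0458 0.185
edge_base [0.035 0.007] 0.0357 0.198
tipL [0.0441 0.0128] 0.0459 0.282
```

>>> carry_out([
  [[0,0,0,0],[0,0,0,0],[0,0,0,0],[0,0,0,0],[0,0,0,0],[0,0,0,0],[0,0,-2,0],[0,0,-2,0],[0,0,0,-6],[0,0,0,-6],[0,0,0,0],[0,0,0,0],[0,0,0,0]],
], claw=9.3)

```text
t: 15.43
tool_pos: [0.5484, -0.1417, 0.1193]
orientation: [-3.141, -0.045, 0.001]
force: [-0.9, 0.5, -0.3]
opening: 0.093
```

```bash
python3 - <<'E'
from plant import robot
from h import *
st(robot);P=robot.camera_params("wrist"); np.save("w14.npy",P,allow_pickle=True);look(robot,"wrist","w14",(206,306,120,220),6)
im=cv2.imread("pics/w14.png");cv2.imwrite("pics/w14p.png",np.clip(im.astype(float)*1.6,0,255).astype(np.uint8))
look(robot,"side","s14",(220,345,170,260),6)
E
```

```text
t 15.4333 pos [ 0.5484 -0.1417  0.1193] psi_y -1.5419 q6 1.198 F_tool [-0.87 -0.52  0.25] M_tool [-0.045 -0.161  0.024] j6 -0.087 open 0.093
```

View pics/w14p.png

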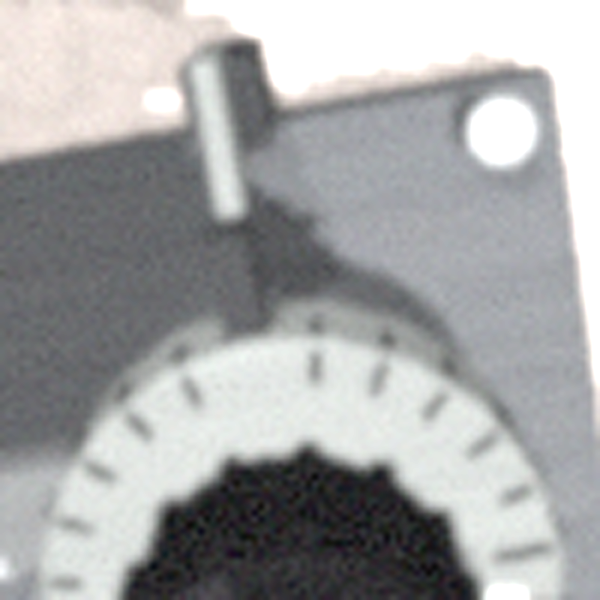

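View pics/s14.png

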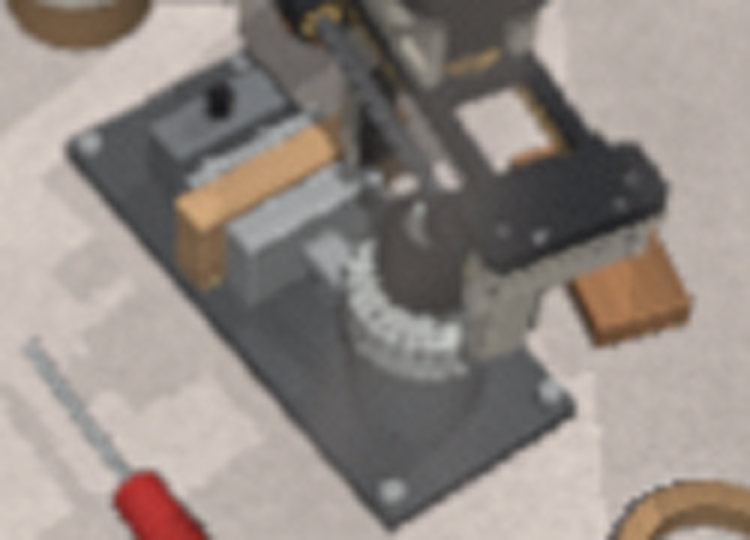

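>>> carry_out([
  [[0,0,-3,-7],[0,0,-3,-7],[0,0,-3,-7],[0,0,0,-7],[0,0,0,-7],[0,0,0,-7],[0,0,0,-7],[0,0,0,0],[0,0,0,0],[0,0,0,0]],
])

```text
t: 16.37
tool_pos: [0.5485, -0.1418, 0.2094]
orientation: [-2.84, -1.342, 0.0]
force: [-0.1, -0.1, 0.3]
opening: 0.0928
```

```bash
python3 - <<'E'
from plant import robot
from h import *
st(robot);P=robot.camera_params("wrist"); np.save("w15.npy",P,allow_pickle=True);look(robot,"wrist","w15",(156,356,60,240),3.3)
im=cv2.imread("pics/w15.png");cv2.imwrite("pics/w15p.png",np.clip(im.astype(float)*1.5,0,255).astype(np.uint8))
E
```

```text
t 16.3667 pos [ 0.5485 -0.1418  0.2094] psi_y -0.6881 q6 0.345 F_tool [-0.12 -0.07 -0.3 ] M_tool [ 0.006 -0.087  0.061] j6 -0.084 open 0.0928
```

View pics/w15p.png

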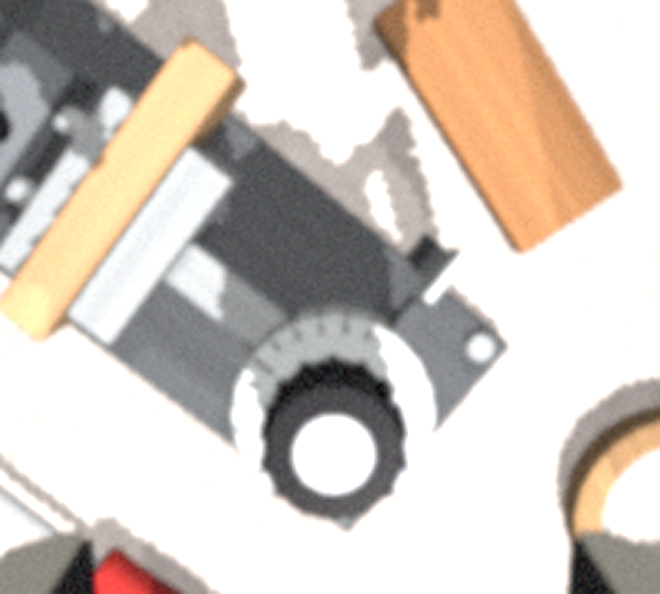

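```bash
python3 - <<'E'
from h import *
u=np.array([-np.sin(.2),np.cos(.2)])
P=np.load("w15.npy",allow_pickle=True).item(); f=lambda u,v:(156+u/3.3,60+v/3.3)
A=ray(P,f(333,455),.12)
print([round(float((ray(P,f(*p),.052)-A)[:2]@u),4) for p in [(233,185),(108,343)]])
P=np.load("w9.npy",allow_pickle=True).item(); f=lambda u,v:(166+u/3.3,70+v/3.3)
A=ray(P,f(292,468),.12)
print([round(float((ray(P,f(*p),.052)-A)[:2]@u),4) for p in [(140,170),(383,135)]])
E
```

```text
[0.0693, 0.0706]
[0.0695, 0.0702]
```

Jaw has not moved since the knob was released. Handing in.

```bash
python3 - <<'E'
from plant import robot
print(robot.close_job())
E
```

```text
the job is handed in; nothing more can be done
None
```

The job is done and handed in at about 16.4 s: the board is nipped, the pointer stands at the mark, and the gripper is open and clear above the gauge. I was not told the verdict.

- **Knob:** I turned it 1.11 rad clockwise. The torque stayed near 0.21–0.22 N m, then rose at about 1.02 rad and read 0.35 N m at the end. That puts the nip at roughly 6.5–7 N. It is an estimate only: single torque readings scattered by about 0.03 N m, and one lower reading near the end suggested about 5 N.
- **Dial:** I let go of the knob, gripped the ring astride it and turned it a further 0.77 rad clockwise. The last close-up before lifting away shows the blade in line with the fin, within about 0.5 mm as I read it off the picture.
- **Last checks:** The jaw's rear edge measured 69.9 mm from the knob axis both before and after the dial turn, so the knob stayed put. In the last picture the jaw is still against the board and the board against the pad.
- **Position disagreement:** The cameras placed the gauge up to about 6 mm apart. I settled the centring by feel while gripping the knob.
- **Bystanders:** I felt no contact with anything but the knob and dial, and lateral forces stayed below about 7 N. I did not measure the other objects' positions again at the end.

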